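# Raise the bar's serving hatch to the green mark

## Task

Push the glass window of the serving hatch up with your fingertips from beneath its brass lip, until the red line along the window's bottom rail is level with the green clip on the frame (the yellow clip is the cleaning height, ignore it). Stop inside the height of the green clip without pushing the window past it, do not grip the lip or press on its top, and leave the shaker, bottle and tumbler where they stand. The window stays where you leave it; then take the hand away.

Things in the scene. Friction and masses are not known exactly. Their poses are not given: they have to be found in the camera images.
- hatch: Wooden serving hatch, a window frame fixed upright on the counter, 360 mm wide, 540 mm high, 50 mm deep, on a foot board 120 mm deep and 12 mm thick; closed plinth up to 87 mm, window above. Origin: centre of the underside. x axis points through the window away from the lip's side (the lip is on the -x side), y along the width, z up.
- sash (a joint): Height of the window's rise in m: 0 fully closed, 0.17 fully open, grows upwards. The glass window (270 mm wide, 220 mm high, aluminium rim, 0.76 kg) slides straight up and down in the hatch frame; it is counterweighted, takes about 3 to 6 N to move either way and stays where it is left.
- sash_line (a point): Middle of the red line, 7 mm high, that runs across the full width of the window's bottom rail on both faces. It moves with the window; at joint 0 it is 127 mm above the counter. Its point lies in the window's middle plane (x = 0 of the hatch).
- lip (a point): Brass lip, a level plate 180 mm wide (y) jutting 61 mm from the window's front at its lower edge, with a round nose 16 mm thick; moves with the window. Point: mid-length on the nose's axis, 72 mm in front of the window's middle plane, 106 mm above the counter at joint 0; axes as the hatch. Plate underside 6 mm below the point. 47 mm from nose axis to plinth, open below to the foot board.
- lip_top (a point): Centre of the top face of the black rubber cover on the lip, 50 (x) by 180 mm, 4 mm thick, its top level with the top of the nose; the part not to be pressed or gripped. It moves with the window.
- clip_green: Green collar clip around one of the two upright frame posts (left or right, it varies), 26 mm high, 64 mm deep, 49 mm wide: marks the service height. Origin: its centre; z up, so it spans 13 mm above and below.
- clip_yellow: Yellow collar clip of the same size around the other post, at another height: the cleaning height, not wanted. Origin: its centre.
- shaker: Loose steel cocktail shaker, 86 mm across, 180 mm high, standing near the hatch; leave alone. Origin: centre of its underside.
- bottle: Loose amber bottle, 68 mm across, 200 mm high, standing near the hatch; leave alone. Origin: centre of its underside.
- tumbler: Loose green open tumbler, 76 mm across, 90 mm high, standing near the hatch; leave alone. Origin: centre of its underside.

How it is judged:
On the way:
1. the fingers push the window up by its lip (contact force between any of sash_c5, sash_c6 and the fingers above 0.5 N and velocity of joint sash above 0.003 m/s), for 0.1 s.
At the end, for the whole second after the job is handed in: The middle of the red line is within the height of the green clip (13 mm above or below its centre), the window is at rest, and the shaker, bottle and tumbler are within 20 mm of where they stood (z of sash_line in the frame of clip_green between -0.013 and 0.013 m and velocity of joint sash between -0.005 and 0.005 m/s and distance of each of shaker, bottle, tumbler from where it was at the start of the episode below 0.02 m); the robot touches nothing.
It fails at once if the window is pushed past the green clip (the line more than 22 mm above the clip's centre) (z of sash_line in the frame of clip_green above 0.022 m).
It fails at once if the lip is gripped or pressed from above (more than 1.5 N on its rubber top) (contact force between sash_c7 and anything else above 1.5 N).
It fails at once if the shaker, bottle or tumbler is moved more than 20 mm, lifted or knocked over (distance of any of shaker, bottle, tumbler from where it was at the start of the episode above 0.02 m or angle between any of shaker, bottle, tumbler's own z axis and vertical above 0.3 rad).
It also fails if it takes over 38 s, if anything falls off the work surface, if the arm or the gripper's body presses on something with over 40 N, if the wrist force passes 120 N, or if a joint passes its speed limit or range.

## Robot

A 6-joint arm with a two-finger parallel gripper is mounted at the origin on the work surface. World frame = base frame: x ahead of the robot, y to its left, z up, the work surface at z = 0. Lengths are in m, angles in rad, forces in N, time in s.
With the tool pointing down it reaches from about 0.325 to 0.875 m from the base axis. Payload 4.4 kg.
Tool frame: the origin (TCP) lies on the centre line of the jaws, within the pads' length; the fingertips stand 8 mm ahead of it and the grasp point (between the pads) lies 11 mm behind it (r.tips_ahead is the distance from the TCP to the fingertips, in m); z points along the fingers, x is the direction in which the jaws open and shut, and the axes are right-handed (so a half turn about z gives the same grasp; the last joint's range is limited). The gripper opens to 85 mm and grips with 20 to 120 N. Pads are 22 mm wide; open, the fingers measure 114 mm over their backs; the gripper's body (76 mm by 85 mm) begins 54 mm behind the grasp point. The pads swing forward as they close: fully open they stand 13 mm farther back than shut.
Start: joints at [0.984, 0.207, 1.542, -0, 1.393, -0.15], TCP at [0.243, 0.521, 0.202] pointing down, gripper open.
Joint ranges: [-2.73, 2.73], [-0.86, 2.22], [0.23, 2.46], [-1.11, 4.25], [0.08, 2.63], [-2.82, 2.82]. Speed limits (rad/s): [2.79, 2.79, 3.14, 3.14, 3.14, 3.14].

## Interface

Orientations are given as a unit quaternion [w, x, y, z].
In Python, from bench import r gives the robot as it stands.
- The arm moves only by the tool apply_moves, never from a script. Its argument "commands" is a list of rows, each a list of 2 entries, a list of its own where there are three numbers: the shift along the tool's x, y, z in mm, then the turn, a rotation vector about the tool's x, y, z in degrees. In form: [[[x, y, z], [ax, ay, az]], ...]. A call has 1 to 20 rows; each row is the pose to reach, as a shift and turn from the pose commanded when the call began, along the tool's axes at that moment; what a row does not reach only later rows make up. A row lasts 1/10 s, in which the tool goes at most 50 mm and 8.59 degrees, less where a joint would pass 70% of its speed; a pose out of reach is approached as far as the arm can. A call with a gripper value outside its range is refused whole. "claw" is the opening, from -1 (shut) to 1 (fully open), set as the call begins (left out, the last holds). The fingers move at their own pace and stop on an object; "grip_force" is the grip in N (left out, the last holds). Time passes only in rows, so rows that repeat a pose let the fingers close. It gives the time, the measured TCP pose, the force and the opening at its end, in the units of the state.
- r.observe(): the state, without advancing time (a new reading comes with each control period).
- r.grab_frame(name): name is "scene" or "top" or "wrist"; returns a dict with "img" (420x560x3 uint8, red, green, blue), "K" (3x3 intrinsics, pixels), "R" (3x3) and "t" (3): a world point X has camera coordinates R X + t. Camera axes: x right, y down, z forward; pixel columns grow to the right and rows downward; lengths in m; the calibration is good to about 2 mm. A picture is of the moment at which its call begins. There is no depth.
- r.job_done(): hands the job in, once; it reports no verdict.
The state is a dict: "clock": time; "joints": joint angles; "qd": joint speeds; "tau": joint torques, N m; "position": TCP position; "orientation": TCP orientation; "force": force on the tool from outside, world axes, zero at the start; "moment": the same for the moment, N m; "grip_width": opening from 0.0 (shut) to 1.0 (fully open).
Only numpy, scipy, OpenCV 4.12 (cv2) and the standard library are available. Lean on these libraries where they do the work, as an engineer would, in place of code of your own. Each camera call takes 0.05 s, during which the arm holds its last target.

## Working session

There is one attempt and no reset: what is moved stays moved. The work goes in short steps, Python scripts to look and compute and a tool call to move; the robot and the scene stay as the last step left them, time stands still between calls to the robot, and variables do not carry over. Pictures are saved under pics/ and viewed, and the job is handed in when it is done.

Besides the shell and the picture viewer there is one more tool, called as a command line: name --argument value ..., lists and objects as JSON in quotes. apply_moves: Moves the arm, as the interface text tells. Its arguments: {"type":"object","properties":{"commands":{"type":"array"},"claw":{"type":"number"},"grip_force":{"type":"number"}},"required":["commands"]}

```bash
mkdir -p pics; ls
python3 - <<'E'
from bench import r
import cv2,pickle
print(r.observe(), r.tips_ahead)
F={}
for n in ("scene","top","wrist"):
    f=r.grab_frame(n);F[n]=f
    cv2.imwrite(f"pics/a_{n}.png",f["img"][:,:,::-1])
    print(n,f["K"].tolist(),(-f["R"].T@f["t"]).round(3))
pickle.dump(F,open("F0.pkl","wb"))
E
```

```text
pics
{'clock': 0.0, 'joints': array([ 9.83518384e-01,  2.07445882e-01,  1.54296989e+00, -2.39577635e-05,
        1.39350471e+00, -1.50483861e-01]), 'qd': array([-3.14181063e-05, -2.07558477e-05,  6.25349058e-04,  1.13228090e-03,
       -3.09153407e-04, -1.54396079e-03]), 'tau': array([-5.01862905e-04, -3.83033073e+01, -2.91595584e+01, -2.45759529e-04,
        1.05357092e-02, -1.33519563e-05]), 'position': array([0.24278848, 0.52030887, 0.20130359]), 'orientation': array([ 4.81675000e-04,  8.43513764e-01,  5.37106298e-01, -1.05963475e-03]), 'force': array([ 0.33475322,  0.18030414, -0.44264666]), 'moment': array([-0.03181534,  0.04209984, -0.00811574]), 'grip_width': 1.0039956399473702} 0.008
scene [[418.7970683417354, 0.0, 278.8910376621921], [0.0, 418.7970683417354, 206.6906566518941], [0.0, 0.0, 1.0]] [ 0.551 -0.401  0.884]
top [[521.366734197179, 0.0, 280.85545595778035], [0.0, 521.366734197179, 206.24437718375634], [0.0, 0.0, 1.0]] [ 0.451 -0.14   1.203]
wrist [[307.2438848903005, 0.0, 279.095114201657], [0.0, 307.2438848903005, 209.7147085365101], [0.0, 0.0, 1.0]] [0.171 0.555 0.373]
```

View pics/a_scene.png

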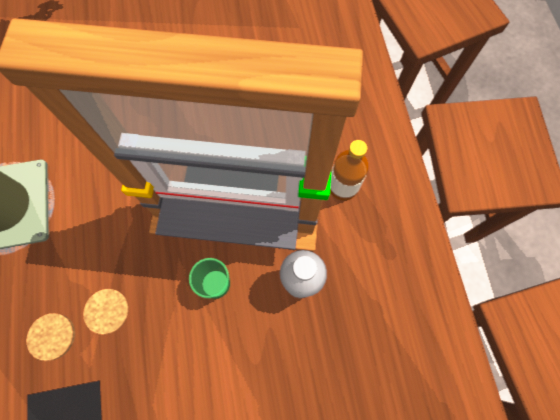

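View pics/a_top.png

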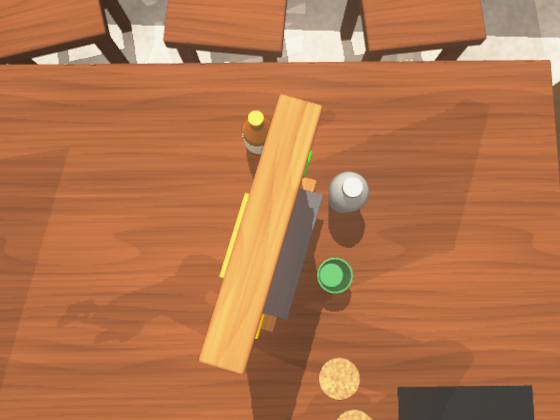

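View pics/a_wrist.png

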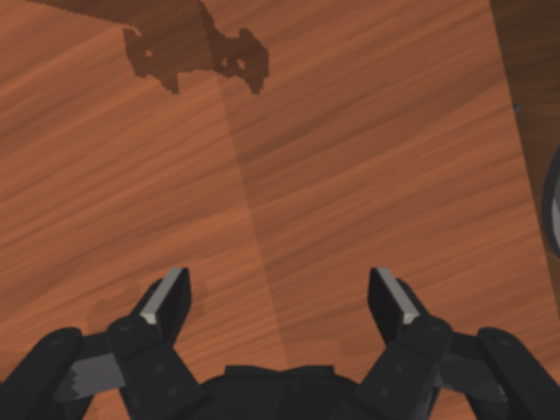

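The scene view shows the green clip on the right post at about (316,187), the yellow one at (138,189), and the red line at about (230,198). The lip plate spans (155–300, 200–248), with the tumbler at (210,279), the shaker at (303,273) and the bottle at (350,170). The top view shows the lip to the right of the header. The wrist view sees only the counter. Next I'll measure by ray casting.

```bash
cat > h.py <<'E'
import numpy as np,cv2,pickle
def ray(f,uv):
    R,t,K=f["R"],f["t"],f["K"]
    d=R.T@np.linalg.solve(K,np.array([uv[0],uv[1],1.0])); return -R.T@t,d
def onz(f,uv,z):
    c,d=ray(f,uv); return c+d*(z-c[2])/d[2]
def proj(f,X):
    p=f["K"]@(f["R"]@np.asarray(X)+f["t"]); return p[:2]/p[2]
def tri(obs):
    A=np.zeros((3,3));b=np.zeros(3)
    for f,uv in obs:
        c,d=ray(f,uv); d=d/np.linalg.norm(d); P=np.eye(3)-np.outer(d,d); A+=P;b+=P@c
    X=np.linalg.solve(A,b); return X,[np.round(proj(f,X)-uv,1) for f,uv in obs]
def blobs(f,lo,hi,amin=15):
    hsv=cv2.cvtColor(f["img"],cv2.COLOR_RGB2HSV); m=cv2.inRange(hsv,np.array(lo),np.array(hi))
    n,l,s,c=cv2.connectedComponentsWithStats(m)
    return [(s[i].tolist(),c[i].round(1).tolist()) for i in range(1,n) if s[i][4]>amin],l
E
python3 - <<'E'
from h import *
F=pickle.load(open("F0.pkl","rb"))
for n in("scene","top"):
    f=F[n]
    print(n,"axes",f["R"].round(2).tolist())
    for nm,lo,hi in(("green",(50,120,60),(75,255,255)),("yellow",(22,200,150),(32,255,255)),("red",(0,200,120),(4,255,255)),("red2",(172,150,120),(180,255,255)),("dark",(90,20,30),(130,120,120))):
        print(nm,blobs(f,lo,hi,12)[0][:8])
for n,b in(("scene",(100,130,360,300)),("top",(190,80,390,390))):
    x0,y0,x1,y1=b; im=F[n]["img"][y0:y1,x0:x1,::-1]
    s=min(800/im.shape[1],600/im.shape[0]); cv2.imwrite(f"pics/b_{n}.png",cv2.resize(im,None,fx=s,fy=s,interpolation=cv2.INTER_CUBIC)); print(n,s)
E
```

```text
scene axes [[0.98, -0.19, -0.01], [-0.18, -0.93, -0.31], [0.05, 0.31, -0.95]]
green [([298, 172, 34, 28, 378], [314.4, 190.9]), ([190, 259, 39, 39, 863], [209.9, 281.5])]
yellow [([122, 182, 31, 15, 250], [138.6, 190.6])]
red []
red2 []
dark []
top axes [[-0.01, -1.0, 0.0], [-0.99, 0.01, -0.12], [0.12, -0.0, -0.99]]
green [([308, 151, 4, 11, 17], [309.2, 155.9])]
yellow [([255, 314, 9, 25, 47], [259.0, 326.8])]
red []
red2 []
dark []
scene 3.076923076923077
top 1.935483870967742
```

View pics/b_scene.png

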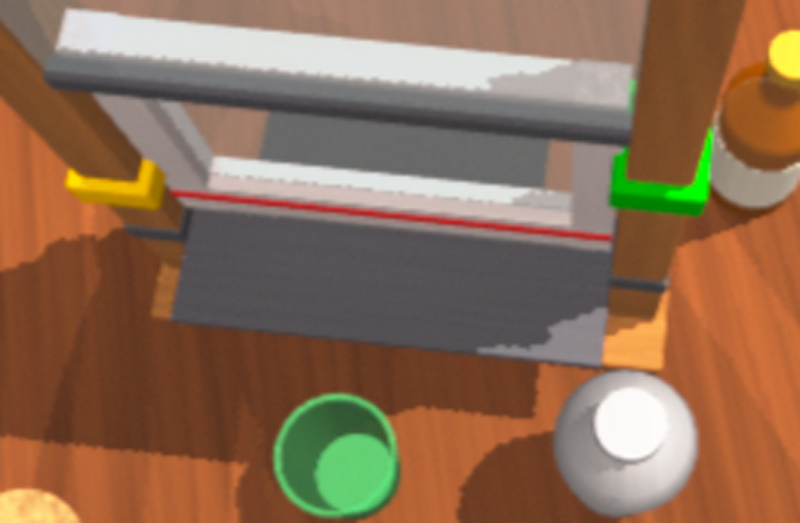

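View pics/b_top.png

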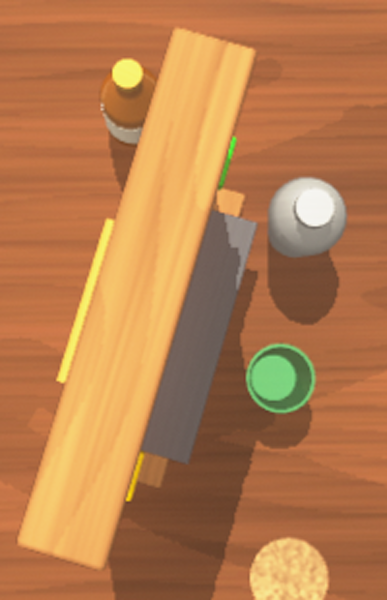

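Run:
```python
from h import *
F=pickle.load(open("F0.pkl","rb"));T=F["top"];S=F["scene"]
c=[np.array(p)/1.93548+[190,80] for p in((178,28),(255,50),(105,568),(18,543))]
P=[onz(T,p,0.54) for p in c]
for p in P: print("hdr top",p.round(4))
for i in range(4): print(np.linalg.norm(P[i]-P[(i+1)%4]).round(4))
for p in ((14,25),(360,48),(359,110),(5,82)): print("hdr scene",onz(S,p,0.54).round(4))
def cs(u,v): return np.array([u,v])/3.0769+[100,130]
def ct(u,v): return np.array([u,v])/1.93548+[190,80]
print("lip scene z.114", [onz(S,cs(*p),0.114).round(4) for p in((172,318),(602,362),(190,212),(612,240))])
print("lip top", [onz(T,ct(*p),0.114).round(4) for p in((143,452),(187,462),(257,225),(220,212))])
# objects
print("shaker top", onz(S,cs(630,425),0.18), onz(T,ct(314,208),0.18))
print("tumbler rim", onz(S,cs(337,453),0.09), onz(T,ct(281,378),0.09))
print("bottle cap", onz(S,cs(792,55),0.2), onz(T,ct(127,73),0.2))
```

```text
hdr top [ 0.681  -0.1456  0.54  ]
hdr top [ 0.6651 -0.1977  0.54  ]
hdr top [ 0.3257 -0.0953  0.54  ]
hdr top [ 0.3417 -0.0398  0.54  ]
0.0544
0.3546
0.0578
0.3554
hdr scene [ 0.3433 -0.0495  0.54  ]
hdr scene [ 0.6793 -0.1435  0.54  ]
hdr scene [ 0.6613 -0.2108  0.54  ]
hdr scene [ 0.3353 -0.1163  0.54  ]
lip scene z.114 [array([ 0.3547, -0.1608,  0.114 ]), array([ 0.6096, -0.2378,  0.114 ]), array([ 0.3726, -0.0938,  0.114 ]), array([ 0.6313, -0.1625,  0.114 ])]
lip top [array([ 0.3638, -0.1073,  0.114 ]), array([ 0.3529, -0.1539,  0.114 ]), array([ 0.6057, -0.2332,  0.114 ]), array([ 0.6204, -0.1931,  0.114 ])]
shaker top [ 0.61260906 -0.28916194  0.18      ] [ 0.61333879 -0.28640132  0.18      ]
tumbler rim [ 0.44003012 -0.25797542  0.09      ] [ 0.43980876 -0.25806644  0.09      ]
bottle cap [ 0.74850001 -0.09762226  0.2       ] [ 0.75179264 -0.09600619  0.2       ]
```

Run:
```python
from h import *
F=pickle.load(open("F0.pkl","rb"));T=F["top"];S=F["scene"]
def cs(u,v): return np.array([u,v])/3.0769+[100,130]
def ct(u,v): return np.array([u,v])/1.93548+[190,80]
print(tri([(S,cs(172,318)),(T,ct(187,462))]))
print(tri([(S,cs(602,362)),(T,ct(257,225))]))
w=np.array([.3393,-.1058]);w/=np.linalg.norm(w);hx=np.array([-w[1],w[0]]);c0=np.array([.5033,-.1196])
def hl(X): d=np.asarray(X[:2])-c0; return round(float(d@hx),4),round(float(-d@w),4)
print("yaw of hx",np.degrees(np.arctan2(hx[1],hx[0])),hx)
for nm,X in(("shaker",(.613,-.288)),("tumb",(.44,-.258)),("bottle",(.75,-.097))): print(nm,hl(X))
# red line: intersect with window front face plane; face at hatch x≈-0.011
for p in((175,192),(390,214),(610,238)):
    c,d=ray(S,cs(*p)); n=np.r_[hx,0]
    for off in(-.011,-.015):
        s=(off-(c[:2]-c0)@hx)/(d[:2]@hx); X=c+s*d; print("red",off,X.round(4),hl(X))
for nm,ps in(("green",((613,180),(612,205),(705,213),(710,180))),("yellow",((68,178),(68,195),(156,208),(160,180)))):
    for p in ps:
        c,d=ray(S,cs(*p))
        s=(-.032-(c[:2]-c0)@hx)/(d[:2]@hx); X=c+s*d; print(nm,X.round(4),hl(X))
f=F["wrist"]
```

```text
(array([ 0.35046597, -0.15446919,  0.0947852 ]), [array([ 0.4, -0.2]), array([0.2, 0.3])])
(array([ 0.60953755, -0.23441328,  0.09638937]), [array([-0.7,  0.3]), array([-0.1, -0.6])])
yaw of hx 72.68155802125389 [0.29768217 0.95466503]
shaker (-0.1281, -0.1549)
tumb (-0.151, 0.0192)
bottle (0.095, -0.2288)
red -0.011 [ 0.3712 -0.0899  0.1413] (-0.011, 0.135)
red -0.015 [ 0.3741 -0.095   0.1535] (-0.015, 0.1306)
red -0.011 [ 0.499  -0.1298  0.1433] (-0.011, 0.0011)
red -0.015 [ 0.4998 -0.1342  0.1555] (-0.015, -0.001)
red -0.011 [ 0.6274 -0.1698  0.1425] (-0.011, -0.1334)
red -0.015 [ 0.6261 -0.1736  0.1547] (-0.015, -0.1333)
green [ 0.6189 -0.1892  0.2969] (-0.032, -0.131)
green [ 0.6198 -0.1894  0.2608] (-0.032, -0.132)
green [ 0.6651 -0.2036  0.2636] (-0.032, -0.1794)
green [ 0.6625 -0.2028  0.3105] (-0.032, -0.1767)
yellow [ 0.3297 -0.099   0.21  ] (-0.032, 0.1718)
yellow [ 0.3186 -0.0955  0.1785] (-0.032, 0.1835)
yellow [ 0.3666 -0.1105  0.1716] (-0.032, 0.1332)
yellow [ 0.3837 -0.1158  0.2236] (-0.032, 0.1153)
```

Run:
```python
from h import *
F=pickle.load(open("F0.pkl","rb"))
for n,b in(("scene",(280,120,345,280)),("scene",(115,150,215,260)),("top",(280,80,345,200))):
    x0,y0,x1,y1=b; im=F[n]["img"][y0:y1,x0:x1,::-1]
    s=min(800/im.shape[1],600/im.shape[0]); cv2.imwrite(f"pics/c_{n}{x0}.png",cv2.resize(im,None,fx=s,fy=s,interpolation=cv2.INTER_NEAREST)); print(n,s)
```

```text
scene 3.75
scene 5.454545454545454
top 5.0
```

View pics/c_scene280.png

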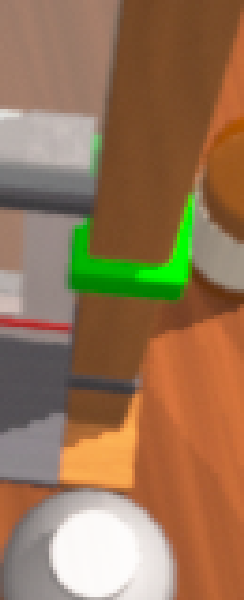

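View pics/c_scene115.png

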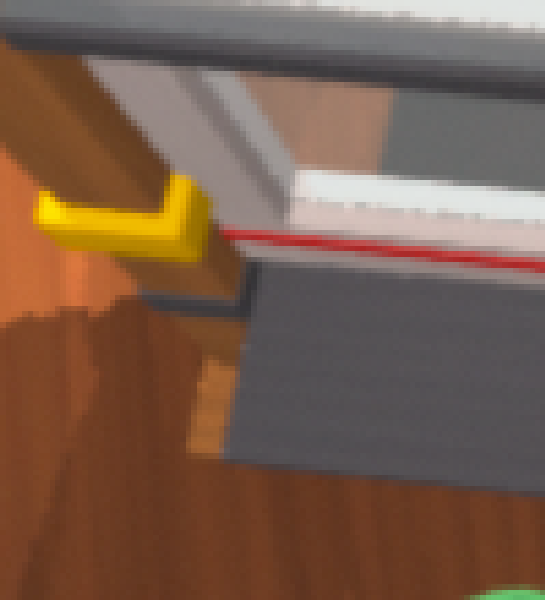

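View pics/c_top280.png

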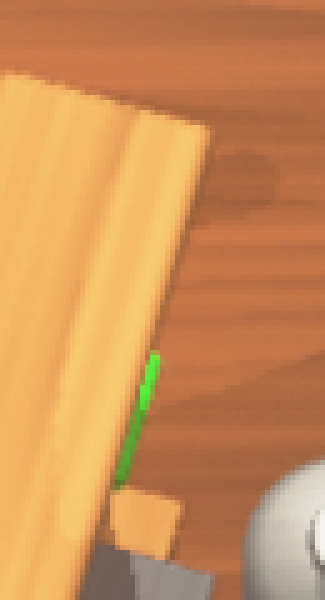

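The top view also shows a thin yellow strip, from (245,195) to (222,275), on the far (+y) side of the header. It is about 180 mm long, so it is probably the brass nose. The grey board on the tumbler side would then be a rear shelf 270 mm wide. I'll check this, and take a first step towards the robot-side front.

Run:
```python
from h import *
F=pickle.load(open("F0.pkl","rb"));T=F["top"]
hsv=cv2.cvtColor(T["img"],cv2.COLOR_RGB2HSV)
print(hsv[235,234],hsv[235,232],hsv[200,245])
b,l=blobs(T,(20,110,120),(35,255,255),30)
for i in b: print(i)
s=[i for i in b if 200<i[1][0]<250 and 180<i[1][1]<290][0]
m=(l==l[int(s[1][1]),int(s[1][0])]).astype(np.uint8)
cn=max(cv2.findContours(m,cv2.RETR_EXTERNAL,cv2.CHAIN_APPROX_NONE)[0],key=cv2.contourArea)
box=cv2.boxPoints(cv2.minAreaRect(cn)); print(box)
for z in(.106,.116,.126): print(z,[onz(T,p,z).round(4) for p in box])
from scipy.spatial.transform import Rotation as Ro
q=np.array([4.8e-4,.8435,.5371,-1e-3]);R0=Ro.from_quat(q[[1,2,3,0]])
hx=np.array([-.298,-.955,0]);hx/=np.linalg.norm(hx)
for a in(0,20):
    a=np.radians(a);z=hx*np.cos(a)-np.array([0,0,1])*np.sin(a)
    x=np.cross([0,0,-1],hx); y=np.cross(z,x); R1=np.c_[x,y,z]
    print(np.degrees((R0.inv()*Ro.from_matrix(R1)).as_rotvec()))
```

```text
[ 28 145 247] [ 24 159 245] [ 28 141 247]
([292, 106, 27, 81, 287], [304.7, 147.6])
([248, 110, 16, 16, 188], [255.3, 117.4])
([292, 119, 13, 46, 69], [297.4, 142.5])
([219, 193, 30, 85, 402], [234.0, 234.8])
([211, 284, 25, 68, 320], [222.4, 319.2])
([255, 313, 9, 26, 66], [259.2, 326.4])
([211, 316, 8, 20, 46], [214.2, 325.7])
([320, 367, 18, 25, 187], [328.0, 379.5])
([345, 375, 11, 17, 70], [349.5, 384.4])
[[218.91843 276.05563]
 [244.59668 192.2635 ]
 [248.99051 193.61002]
 [223.31226 277.40216]]
0.106 [array([ 0.441 , -0.0139,  0.106 ]), array([ 0.617 , -0.0677,  0.106 ]), array([ 0.6141, -0.0771,  0.106 ]), array([ 0.4381, -0.023 ,  0.106 ])]
0.116 [array([ 0.4411, -0.015 ,  0.116 ]), array([ 0.6155, -0.0684,  0.116 ]), array([ 0.6126, -0.0776,  0.116 ]), array([ 0.4382, -0.0241,  0.116 ])]
0.126 [array([ 0.4412, -0.0162,  0.126 ]), array([ 0.614, -0.069,  0.126]), array([ 0.6111, -0.0782,  0.126 ]), array([ 0.4383, -0.0251,  0.126 ])]
[ 65.35955043 -74.82785607 -74.95221877]
[ 51.31443195 -58.76227111 -84.06970016]
```

apply_moves --commands '[[[-142,287,-150],[0,0,0]],[[-142,287,-150],[0,0,0]],[[-142,287,-150],[0,0,0]],[[-142,287,-150],[0,0,0]],[[-142,287,-150],[0,0,0]],[[-142,287,-150],[0,0,0]],[[-142,287,-150],[0,0,0]],[[-142,287,-150],[0,0,0]],[[-142,287,-150],[0,0,0]],[[-142,287,-150],[0,0,0]]]' --claw -1

```text
clock: 1.15
position: [0.4423, 0.2713, 0.3514]
orientation: [-0.001, 0.843, 0.537, -0.001]
force: [-0.7, 0.6, -0.4]
grip_width: 0.002
```

apply_moves --commands '[[[0,0,0],[20,-24,-34]],[[0,0,0],[20,-24,-34]],[[0,0,0],[20,-24,-34]],[[0,0,0],[20,-24,-34]],[[0,0,0],[20,-24,-34]],[[0,0,0],[20,-24,-34]],[[0,0,0],[20,-24,-34]]]'

```text
clock: 1.85
position: [0.4419, 0.2729, 0.3492]
orientation: [-0.035, 0.619, 0.738, -0.266]
force: [-0.4, -0.7, -1.7]
grip_width: -0.001
```

Run:
```python
from bench import r
o=r.observe();print(o["clock"],o["joints"].round(3),o["position"].round(4),o["orientation"].round(4))
```

```text
1.85 [ 0.478  0.417  1.075 -0.166  2.171 -1.326] [0.4419 0.2729 0.3492] [-0.0345  0.6187  0.7385 -0.2659]
```

```bash
cat > kin.py <<'E'
import numpy as np
from scipy.optimize import least_squares
from scipy.spatial.transform import Rotation as Ro
# p: h,a2,a3,L,off,e(elbow offset)
def fk(q,p):
    h,a2,a3,L,off,e=p
    c,s=np.cos(q[0]),np.sin(q[0]); f=np.array([c,s,0]);l=np.array([-s,c,0]);k=np.array([0,0,1.])
    u=np.sin(q[1])*f+np.cos(q[1])*k
    b=q[1]+q[2]; w=np.sin(b)*f+np.cos(b)*k; dn=np.cos(b)*f-np.sin(b)*k
    z=np.cos(q[4])*w+np.sin(q[4])*(np.cos(q[3])*dn+np.sin(q[3])*l)
    return h*k+off*l+a2*u+a3*w+e*dn+L*z, z
E
python3 - <<'E'
from kin import *
D=[([.98352,.20745,1.54297,0,1.3935,-.1505],[.24279,.52031,.2013]),([.478,.417,1.075,-.166,2.171,-1.326],[.4419,.2729,.3492])]
print(fk(D[1][0],[0]*6)[1])
g=lambda p:np.concatenate([fk(q,p)[0]-x for q,x in D]+[0.02*(p-np.array([.33,.4,.4,.25,.086,0]))])
s=least_squares(g,[.33,.4,.4,.25,.086,0]);print(s.x.round(3),s.fun[:6].round(4))
E
```

```text
[-0.38033959 -0.35061418 -0.85581043]
[0.282 0.443 0.501 0.338 0.086 0.089] [ 0.0005 -0.0003 -0.0001 -0.0003  0.0005  0.0001]
```

Run:
```python
from kin import *
p=[.282,.443,.501,.338,.086,.089]
hx=np.array([-.298,-.955,0]);hx/=np.linalg.norm(hx)
def ik(X,z):
    s=least_squares(lambda q:np.r_[fk(np.r_[q,0],p)[0]-X,fk(np.r_[q,0],p)[1]-z],[.4,.4,1.1,-.5,2.])
    return s.x.round(2),np.abs(s.fun).max().round(3)
Rc=Ro.from_quat([.6187,.7385,-.2659,-.0345])
for da in(0,20,35):
  for a in(15,25,35):
    ar=np.radians(a);h=Ro.from_euler('z',da,degrees=True).apply(hx);z=h*np.cos(ar)-np.array([0,0,1])*np.sin(ar)
    x=np.cross([0,0,-1],h);R1=Ro.from_matrix(np.c_[x,np.cross(z,x),z])
    print(da,a,np.degrees((Rc.inv()*R1).as_rotvec()).round(1),[ik(np.array(X),z) for X in([.44,.27,.35],[.525,-.03,.1],[.525,-.03,.24],[.49,-.02,.1])])
```

```text
0 15 [ 35.2 -36.6 -48.9] [(array([ 0.72,  0.76,  0.96, -0.92,  2.45]), np.float64(0.0)), (array([ 0.3 ,  0.87,  1.37, -0.97,  1.84]), np.float64(0.0)), (array([ 0.3 ,  0.66,  1.38, -1.03,  1.95]), np.float64(0.0)), (array([ 0.33,  0.83,  1.45, -0.94,  1.84]), np.float64(0.0))]
0 25 [ 26.2 -32.  -51.5] [(array([ 0.7 ,  0.68,  0.98, -0.78,  2.38]), np.float64(0.0)), (array([ 0.27,  0.76,  1.42, -0.88,  1.73]), np.float64(0.0)), (array([ 0.27,  0.56,  1.4 , -0.92,  1.87]), np.float64(0.0)), (array([ 0.3 ,  0.72,  1.5 , -0.85,  1.73]), np.float64(0.0))]
0 35 [ 17.2 -27.2 -53.8] [(array([ 0.68,  0.59,  1.02, -0.65,  2.29]), np.float64(0.0)), (array([ 0.24,  0.65,  1.48, -0.78,  1.62]), np.float64(0.0)), (array([ 0.24,  0.47,  1.43, -0.8 ,  1.79]), np.float64(0.0)), (array([ 0.26,  0.6 ,  1.56, -0.76,  1.62]), np.float64(0.0))]
20 15 [ 29.  -52.8 -60.4] [(array([ 0.83,  0.63,  1.18, -1.03,  2.22]), np.float64(0.0)), (array([ 0.38,  0.74,  1.63, -1.15,  1.6 ]), np.float64(0.0)), (array([ 0.38,  0.49,  1.65, -1.17,  1.7 ]), np.float64(0.0)), (array([ 0.42,  0.71,  1.7 , -1.12,  1.62]), np.fl
[... 707 characters left out ...]
p.float64(0.0)), (array([ 0.41,  0.35,  1.85, -1.3 ,  1.5 ]), np.float64(0.0)), (array([ 0.46,  0.61,  1.89, -1.29,  1.45]), np.float64(0.0))]
35 25 [ 16.  -58.4 -73.6] [(array([ 0.89,  0.43,  1.36, -0.97,  1.98]), np.float64(0.0)), (array([ 0.37,  0.51,  1.87, -1.22,  1.3 ]), np.float64(0.0)), (array([ 0.37,  0.25,  1.85, -1.16,  1.41]), np.float64(0.0)), (array([ 0.42,  0.48,  1.93, -1.19,  1.32]), np.float64(0.0))]
35 35 [  8.3 -51.6 -78.2] [(array([ 0.85,  0.35,  1.36, -0.84,  1.92]), np.float64(0.0)), (array([ 0.31,  0.4 ,  1.89, -1.08,  1.19]), np.float64(0.0)), (array([ 0.31,  0.16,  1.83, -1.  ,  1.34]), np.float64(0.0)), (array([ 0.36,  0.36,  1.95, -1.07,  1.21]), np.float64(0.0))]
```

apply_moves --commands '[[[0,0,0],[26,-32,-51]],[[0,0,0],[26,-32,-51]],[[0,0,0],[26,-32,-51]],[[0,0,0],[26,-32,-51]],[[0,0,0],[26,-32,-51]],[[0,0,0],[26,-32,-51]],[[0,0,0],[26,-32,-51]],[[0,0,0],[26,-32,-51]],[[0,0,0],[26,-32,-51]],[[0,0,0],[26,-32,-51]]]'

```text
clock: 2.85
position: [0.4426, 0.2714, 0.3527]
orientation: [-0.077, 0.135, 0.834, -0.529]
force: [1.2, -0.0, 0.0]
grip_width: -0.002
```

```bash
cat > look.py <<'E'
from bench import r
from h import *
import sys
o=r.observe();print(round(o["clock"],2),o["joints"].round(3).tolist(),o["position"].round(4),o["orientation"].round(4).tolist(),o["force"].round(1))
tag=sys.argv[1];F={}
for n in sys.argv[2:]:
    F[n]=r.grab_frame(n);cv2.imwrite(f"pics/{tag}_{n}.png",F[n]["img"][:,:,::-1])
F["obs"]=o
pickle.dump(F,open(f"F_{tag}.pkl","wb"))
E
python3 look.py d wrist scene
```

```text
2.85 [0.704, 0.682, 0.973, -0.776, 2.383, -2.437] [0.4426 0.2714 0.3527] [-0.0768, 0.135, 0.8343, -0.5291] [ 1.2 -0.   0. ]
```

View pics/d_wrist.png

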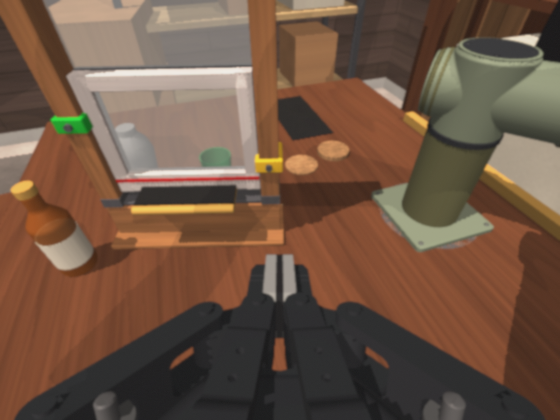

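View pics/d_scene.png

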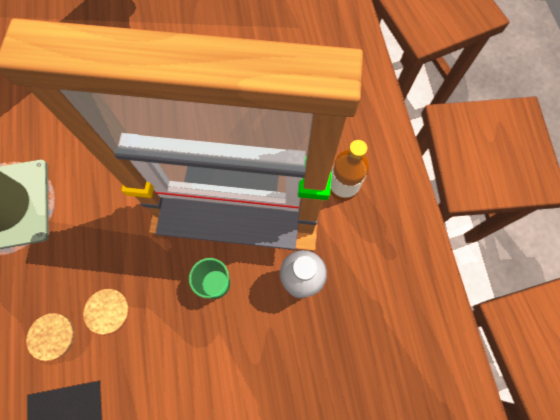

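The wrist view shows the brass nose from (133,210) to (233,208), the red line at about y=180, the green clip at (72,124) and the yellow one at (268,162). This confirms the lip faces the robot. Now heights.

```bash
cat > meas.py <<'E'
from h import *
import sys
c0=np.array([.5033,-.1196]);o=np.array([.2977,.9547]);w=np.array([.9547,-.2977])
def onx(f,uv,off):
    c,d=ray(f,uv);s=(off-(c[:2]-c0)@o)/(d[:2]@o);X=c+s*d;return np.array([(X[:2]-c0)@w,X[2]])
if __name__=="__main__":
    f=pickle.load(open(f"F_{sys.argv[1]}.pkl","rb"))["wrist"]
    for nm,lo,hi in(("green",(50,150,100),(70,255,255)),("yellow",(20,150,120),(32,255,255)),("red",(165,120,100),(180,255,255)),("red0",(0,200,130),(4,255,255))):
        b,l=blobs(f,lo,hi,25)
        for s,c in b:
            m=(l==0)*0
            x,y,ww,hh,a=s
            print(nm,s,c,"off .032:",onx(f,c,.032).round(4),"off .011:",onx(f,c,.011).round(4),"off .08",onx(f,c,.08).round(4))
E
python3 meas.py d
python3 - <<'E'
from h import *
f=pickle.load(open("F_d.pkl","rb"))["wrist"]
im=f["img"][90:260,40:300,::-1];cv2.imwrite("pics/e.png",cv2.resize(im,None,fx=3,fy=3,interpolation=cv2.INTER_NEAREST))
E
```

```text
green [51, 113, 37, 20, 460] [70.1, 123.3] off .032: [0.151  0.2708] off .011: [0.1664 0.26  ] off .08 [0.1158 0.2953]
yellow [410, 114, 15, 11, 46] [417.4, 118.4] off .032: [-0.3918  0.2682] off .011: [-0.402   0.2573] off .08 [-0.3684  0.293 ]
yellow [255, 143, 28, 29, 383] [269.4, 162.1] off .032: [-0.1577  0.1912] off .011: [-0.1569  0.1767] off .08 [-0.1596  0.2244]
yellow [12, 183, 19, 9, 105] [20.8, 186.8] off .032: [0.3024 0.1464] off .011: [0.325  0.1298] off .08 [0.2508 0.1844]
yellow [132, 206, 63, 6, 283] [163.1, 208.3] off .032: [0.0562 0.0862] off .011: [0.0672 0.0667] off .08 [0.0313 0.1307]
```

View pics/e.png

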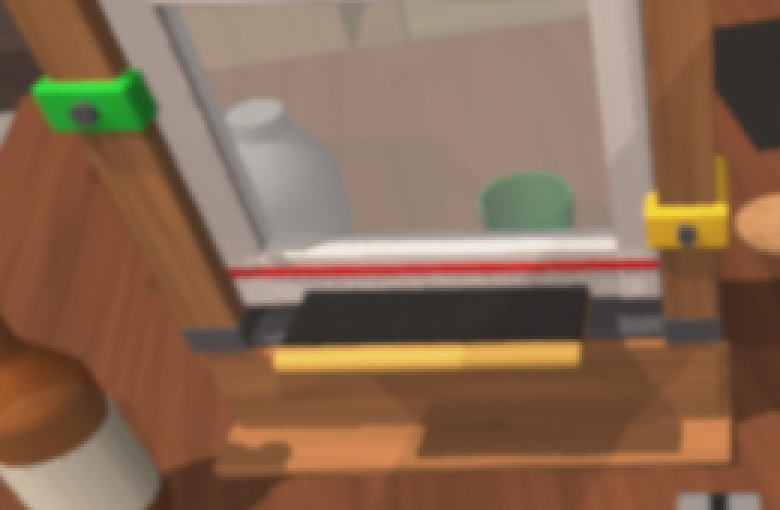

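Run:
```python
from meas import *
f=pickle.load(open("F_d.pkl","rb"))["wrist"]
C=lambda u,v:np.array([u,v])/3+[40,90]
for nm,p,off in(("Gscrew",(85,113),.033),("G TL",(38,95),.032),("G TR",(140,104),.032),("G BL",(58,131),.032),("G BR",(153,129),.032),("Yscrew",(687,234),.033),("Y bl",(648,246),.032),("Y tl",(648,212),.032),("red L",(232,272),.011),("red mid",(445,268),.011),("red R",(655,264),.011),("noseL bot",(273,370),.074),("noseR bot",(581,366),.074),("noseL bot",(273,345),.074),("noseR",(581,342),.074),("rub TL",(302,291),.014),("rub TR",(588,288),.014)):
    print(nm,C(*p).round(1),onx(f,C(*p),off).round(4))
```

```text
Gscrew [ 68.3 127.7] [0.1567 0.2639]
G TL [ 52.7 121.7] [0.1766 0.274 ]
G TR [ 86.7 124.7] [0.1263 0.2679]
G BL [ 59.3 133.7] [0.1768 0.2532]
G BR [ 91. 133.] [0.1259 0.2534]
Yscrew [269. 168.] [-0.1566  0.1794]
Y bl [256. 172.] [-0.133   0.1705]
Y tl [256.  160.7] [-0.1346  0.1947]
red L [117.3 180.7] [0.1341 0.1405]
red mid [188.3 179.3] [-0.0013  0.1407]
red R [258.3 178. ] [-0.1345  0.1409]
noseL bot [131.  213.3] [0.0958 0.114 ]
noseR bot [233.7 212. ] [-0.0905  0.1129]
noseL bot [131. 205.] [0.0887 0.1344]
noseR [233.7 204. ] [-0.0928  0.1325]
rub TL [140.7 187. ] [0.0932 0.1265]
rub TR [236. 186.] [-0.0905  0.1248]
```

```bash
cat > mv.py <<'E'
from bench import r
import sys; sys.path.insert(0,'.')
from meas import *
from scipy.spatial.transform import Rotation as Ro
s=r.observe();R=Ro.from_quat(np.roll(s["orientation"],-1)).as_matrix()
P=s["position"];print("clock",round(s["clock"],2),"pos",P.round(4),"hatch o,w,z",((P[:2]-c0)@o).round(4),((P[:2]-c0)@w).round(4),"z axis",R[:,2].round(3),"x",R[:,0].round(3),"F",s["force"].round(1),"j",s["joints"].round(2))
a=[float(v) for v in sys.argv[1:]]
for i in range(0,len(a),3):
    X=np.r_[c0+a[i]*o+a[i+1]*w,a[i+2]]; print("to",a[i:i+3],"tool mm",(R.T@(X-P)*1000).round(1)); 
print("world up 1mm in tool",(R.T@[0,0,1]).round(4))
E
python3 mv.py .2 0 .083 .071 0 .083
python3 - <<'E'
from kin import *
D=[([.98352,.20745,1.54297,0,1.3935,-.1505],[.24279,.52031,.2013]),([.478,.417,1.075,-.166,2.171,-1.326],[.4419,.2729,.3492]),([0.704, 0.682, 0.973, -0.776, 2.383, -2.437],[0.4426,0.2714,0.3527])]
g=lambda p:np.concatenate([fk(q,p)[0]-x for q,x in D]+[0.005*(p-np.array([.33,.4,.4,.25,.086,0]))])
s=least_squares(g,[.33,.4,.4,.25,.086,0]);print(s.x.round(3),s.fun[:9].round(4))
E
```

```text
clock 2.95 pos [0.4434 0.2708 0.3534] hatch o,w,z 0.3549 -0.1734 z axis [-0.272 -0.861 -0.43 ] x [-0.951  0.308 -0.015] F [ 0.1  0.  -0.6] j [ 0.7   0.68  0.97 -0.78  2.38 -2.44]
to [0.2, 0.0, 0.083] tool mm [-170.9  180.7  255.5]
to [0.071, 0.0, 0.083] tool mm [-172.3  125.3  371.9]
world up 1mm in tool [-0.0151 -0.9029 -0.4297]
[0.285 0.453 0.5   0.344 0.086 0.095] [ 0.0001 -0.      0.     -0.0001  0.0001  0.0001  0.     -0.0001 -0.0001]
```

apply_moves --commands '[[[-171,181,255],[0,0,0]],[[-171,181,255],[0,0,0]],[[-171,181,255],[0,0,0]],[[-171,181,255],[0,0,0]],[[-171,181,255],[0,0,0]],[[-171,181,255],[0,0,0]],[[-171,181,255],[0,0,0]],[[-171,181,255],[0,0,0]],[[-171,181,255],[0,0,0]],[[-171,181,255],[0,0,0]],[[-171,181,255],[0,0,0]],[[-171,181,255],[0,0,0]]]'

```text
clock: 4.15
position: [0.5632, 0.0732, 0.084]
orientation: [-0.076, 0.135, 0.835, -0.529]
force: [-0.1, -0.1, 0.4]
grip_width: 0.001
```

```bash
python3 look.py g wrist; python3 mv.py .071 0 .083
```

```text
4.15 [0.399, 0.914, 1.173, -0.806, 1.87, -2.322] [0.5632 0.0732 0.084 ] [-0.0757, 0.1348, 0.8347, -0.5286] [-0.1 -0.1  0.4]
clock 4.2 pos [0.563  0.073  0.0836] hatch o,w,z 0.2017 -0.0003 z axis [-0.269 -0.862 -0.429] x [-0.952  0.305 -0.015] F [-0.2  0.7 -0.5] j [ 0.4   0.91  1.17 -0.81  1.87 -2.32]
to [0.071, 0.0, 0.083] tool mm [ -1.3 -55.5 118.3]
world up 1mm in tool [-0.0154 -0.9031 -0.4292]
```

View pics/g_wrist.png

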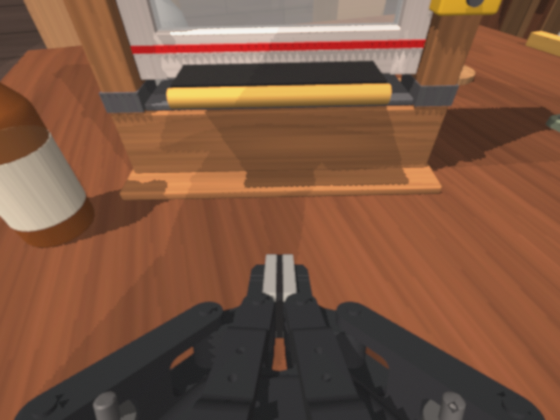

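The fingers (x≈280) are lined up with the middle of the brass nose, which spans (168–390, 95). The red line is at y≈46. I'll check heights again from this close view.

Run:
```python
from meas import *
f=pickle.load(open("F_g.pkl","rb"))["wrist"]
im=f["img"]
hsv=cv2.cvtColor(im,cv2.COLOR_RGB2HSV)
for u in(200,280,360):
    col=[(v,hsv[v,u].tolist()) for v in range(38,56)]
    rr=[v for v,h in col if (h[0]<6 or h[0]>170) and h[1]>120]
    br=[v for v in range(75,115) if 15<=hsv[v,u][0]<=28 and hsv[v,u][1]>90 and hsv[v,u][2]>120]
    print(u,rr,br)
    print("red",onx(f,(u,np.mean(rr)),.011).round(4),"nose top edge",onx(f,(u,br[0]-.5),.072).round(4),"bot",onx(f,(u,br[-1]+.5),.072).round(4))
```

```text
200 [44, 45, 46, 47, 48, 49, 50, 51, 52] [87, 88, 89, 90, 91, 92, 93, 94, 95, 96, 97, 98, 99, 100, 101, 102, 103, 104, 105, 106]
red [0.0714 0.1428] nose top edge [0.0627 0.131 ] bot [0.066 0.114]
280 [43, 44, 45, 46, 47, 48, 49, 50] [85, 86, 87, 88, 89, 90, 91, 92, 93, 94, 95, 96, 97, 98, 99, 100, 101, 102, 103]
red [-0.0032  0.1427] nose top edge [-0.0024  0.1313] bot [-0.0022  0.1153]
360 [41, 42, 43, 44, 45, 46, 47, 48] [84, 85, 86, 87, 88, 89, 90, 91, 92, 93, 94, 95, 96, 97, 98, 99, 100, 101, 102]
red [-0.0775  0.143 ] nose top edge [-0.0674  0.1309] bot [-0.0701  0.1148]
```

apply_moves --commands '[[[-1,-19,40],[0,0,0]],[[-1,-37,79],[0,0,0]],[[-1,-47,100],[0,0,0]],[[-1,-55,118],[0,0,0]],[[-1,-55,118],[0,0,0]],[[-1,-55,118],[0,0,0]]]'

```text
clock: 4.8
position: [0.5238, -0.0521, 0.082]
orientation: [-0.077, 0.135, 0.834, -0.529]
force: [-1.4, 0.5, 0.2]
grip_width: 0.0
```

```bash
python3 look.py k wrist; python3 mv.py .071 0 .1 .071 0 .2
```

```text
4.8 [0.248, 0.776, 1.447, -0.886, 1.688, -2.305] [ 0.5238 -0.0521  0.082 ] [-0.077, 0.1348, 0.8342, -0.5291] [-1.4  0.5  0.2]
clock 4.85 pos [ 0.5242 -0.0517  0.0819] hatch o,w,z 0.0711 -0.0003 z axis [-0.27  -0.862 -0.428] x [-0.952  0.306 -0.014] F [ 0.5  0.8 -0.1] j [ 0.25  0.78  1.45 -0.89  1.69 -2.3 ]
to [0.071, 0.0, 0.1] tool mm [ -0.6 -16.4  -7.7]
to [0.071, 0.0, 0.2] tool mm [  -2.  -106.7  -50.5]
world up 1mm in tool [-0.0143 -0.9035 -0.4283]
```

View pics/k_wrist.png

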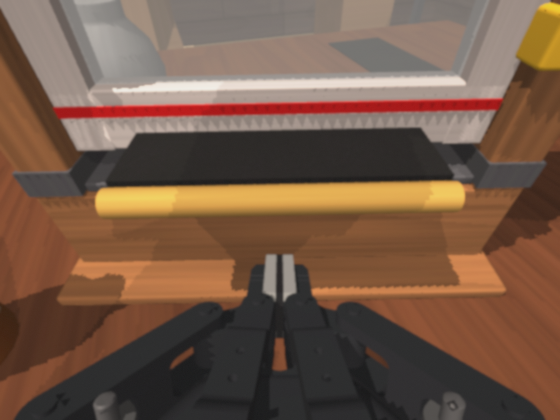

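Run:
```python
from meas import *
F=pickle.load(open("F_k.pkl","rb"));f=F["wrist"]
from scipy.spatial.transform import Rotation as Ro
s=F["obs"];R=Ro.from_quat(np.roll(s["orientation"],-1)).as_matrix();P=s["position"]
print("tip proj",proj(f,P+R@[0,0,.008]),"tip top edge",proj(f,P+R@[0,-.011,.008]))
N=np.r_[c0+.072*o,.1217];print("nose axis",proj(f,N),"nose bottom",proj(f,N-[0,0,.008]))
hsv=cv2.cvtColor(f["img"],cv2.COLOR_RGB2HSV)
for u in(150,280,410):
    rr=[v for v in range(90,125) if (hsv[v,u][0]<6 or hsv[v,u][0]>170) and hsv[v,u][1]>120]
    br=[v for v in range(175,235) if 15<=hsv[v,u][0]<=28 and hsv[v,u][1]>90 and hsv[v,u][2]>120]
    print(u,rr[0],rr[-1],br[0],br[-1],"red",onx(f,(u,(rr[0]+rr[-1])/2),.011).round(4),"nose",onx(f,(u,br[0]-.5),.072).round(4),onx(f,(u,br[-1]+.5),.072).round(4))
c=-f["R"].T@f["t"];print("cam tool",R.T@(c-P))
```

```text
tip proj [279.51297346 240.54416222] tip top edge [279.51051755 224.38755994]
nose axis [277.50326623 198.78517099] nose bottom [277.77525709 209.94296779]
150 105 116 186 217 red [0.0782 0.1425] nose [0.0633 0.1319] [0.0701 0.1096]
280 103 114 184 213 red [-0.0022  0.1422] nose [-0.0014  0.1318] [-0.0012  0.111 ]
410 100 111 182 210 red [-0.0824  0.1427] nose [-0.0661  0.1316] [-0.0716  0.1116]
cam tool [-1.58582178e-04 -7.94686495e-02 -1.71948199e-01]
```

Run:
```python
from meas import *
F=pickle.load(open("F_k.pkl","rb"));f=F["wrist"]
from scipy.spatial.transform import Rotation as Ro
s=F["obs"];R=Ro.from_quat(np.roll(s["orientation"],-1)).as_matrix();P=s["position"]
for y in(-.011,0,.011): print(y,[(z,proj(f,P+R@[0,y,z/1000])[1].round(0),(proj(f,P+R@[.01,y,z/1000])[0]-279.5).round(1)) for z in(8,0,-8,-16,-24,-40)])
im=f["img"][230:340,220:340,::-1];cv2.imwrite("pics/tip.png",cv2.resize(im,None,fx=5,fy=5,interpolation=cv2.INTER_NEAREST))
```

```text
-0.011 [(8, np.float64(224.0), np.float64(16.0)), (0, np.float64(229.0), np.float64(16.7)), (-8, np.float64(234.0), np.float64(17.4)), (-16, np.float64(240.0), np.float64(18.2)), (-24, np.float64(246.0), np.float64(19.0)), (-40, np.float64(260.0), np.float64(21.1))]
0 [(8, np.float64(241.0), np.float64(15.7)), (0, np.float64(246.0), np.float64(16.4)), (-8, np.float64(252.0), np.float64(17.1)), (-16, np.float64(258.0), np.float64(17.8)), (-24, np.float64(265.0), np.float64(18.7)), (-40, np.float64(280.0), np.float64(20.6))]
0.011 [(8, np.float64(256.0), np.float64(15.4)), (0, np.float64(262.0), np.float64(16.1)), (-8, np.float64(268.0), np.float64(16.7)), (-16, np.float64(275.0), np.float64(17.5)), (-24, np.float64(283.0), np.float64(18.3)), (-40, np.float64(300.0), np.float64(20.1))]
```

View pics/tip.png

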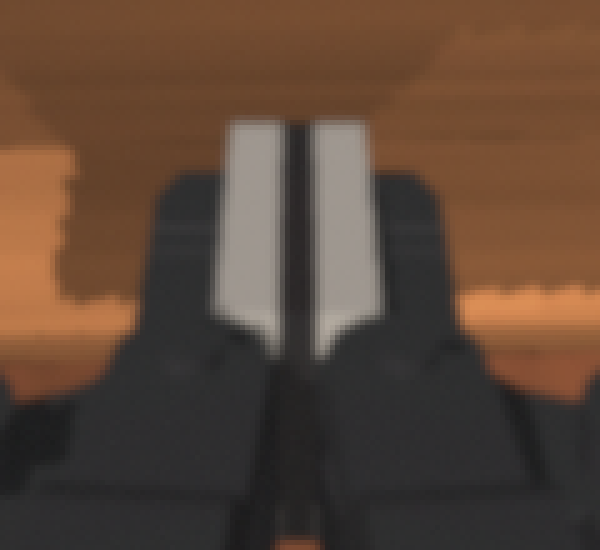

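Run:
```python
from meas import *
from scipy.spatial.transform import Rotation as Ro
F=pickle.load(open("F_k.pkl","rb"));f=F["wrist"];s=F["obs"]
R=Ro.from_quat(np.roll(s["orientation"],-1)).as_matrix();P=s["position"]
Rt=f["R"]@R; tt=f["R"]@P+f["t"]   # tool->cam
print("cam z axis in tool",Rt[2].round(3))
f0=pickle.load(open("F0.pkl","rb"))["wrist"];im=f0["img"][240:360,100:460,::-1];cv2.imwrite("pics/tip0.png",cv2.resize(im,None,fx=2.2,fy=2.2,interpolation=cv2.INTER_CUBIC))
K=f["K"]
for row,depth in((267,.144),(267,.15),(267,.14)):
    pc=np.linalg.solve(K,[K[0,2],row,1])*depth; print(row,depth,"tool pt",(Rt.T@(pc-tt)).round(4))
```

```text
cam z axis in tool [-0.001  0.311  0.951]
267 0.144 tool pt [-0.0002 -0.0092 -0.0434]
267 0.15 tool pt [-0.0002 -0.0063 -0.0381]
267 0.14 tool pt [-0.0002 -0.0112 -0.047 ]
```

View pics/tip0.png

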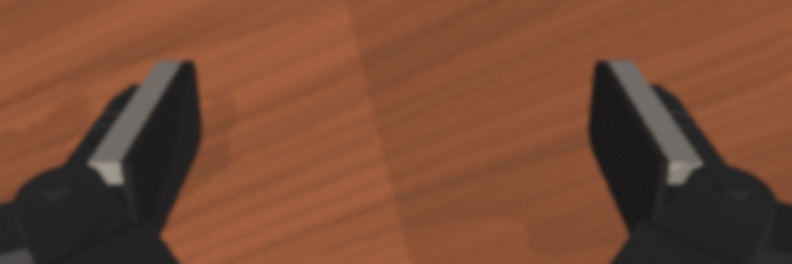

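```bash
python3 look.py m top scene
```

```text
4.85 [0.249, 0.776, 1.446, -0.886, 1.688, -2.305] [ 0.5242 -0.0517  0.0819] [-0.0767, 0.1345, 0.8343, -0.5291] [ 0.5  0.8 -0.1]
```

View pics/m_top.png

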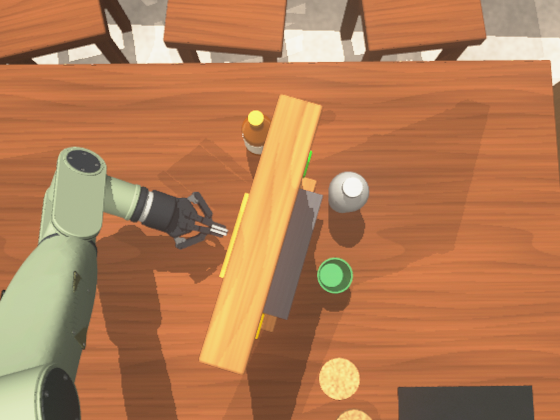

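View pics/m_scene.png

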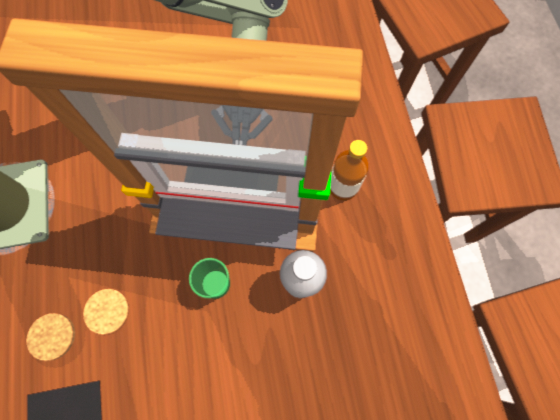

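The top view shows the fingertips at about (227,232), still short of the brass nose edge at about (235,233). So the real fingertips sit well behind where the tool numbers put them. I'll measure that offset.

Run:
```python
from meas import *
from scipy.spatial.transform import Rotation as Ro
F=pickle.load(open("F_m.pkl","rb"));T=F["top"];S=F["scene"];s=F["obs"]
W=pickle.load(open("F_k.pkl","rb"))["wrist"]
R=Ro.from_quat(np.roll(s["orientation"],-1)).as_matrix();P=s["position"]
for nm,f,b in(("top",T,(165,180,265,270)),("scene",S,(200,90,290,190))):
    x0,y0,x1,y1=b;im=f["img"][y0:y1,x0:x1,::-1];cv2.imwrite(f"pics/n_{nm}.png",cv2.resize(im,None,fx=6,fy=6,interpolation=cv2.INTER_NEAREST))
X,e=tri([(T,(227.5,232)),(W,(279,254.5))]);print("tip world",X,e,"tool",(R.T@(X-P)).round(4))
for z in(.08,.09,.1,.11):
    X=onz(T,(227.5,232),z);print(z,"o,w",((X[:2]-c0)@o).round(4),((X[:2]-c0)@w).round(4),"tool",(R.T@(X-P)).round(4))
```

```text
tip world [ 0.53191424 -0.03081614  0.10245896] [array([-0.2,  0.5]), array([-2.3, -0.1])] tool [-0.0013 -0.009  -0.0289]
0.08 o,w 0.0959 0.003 tool [-0.0031  0.0124 -0.0216]
0.09 o,w 0.0947 0.0026 tool [-0.0028  0.0028 -0.0248]
0.1 o,w 0.0935 0.0022 tool [-0.0026 -0.0067 -0.028 ]
0.11 o,w 0.0924 0.0018 tool [-0.0023 -0.0162 -0.0313]
```

View pics/n_top.png

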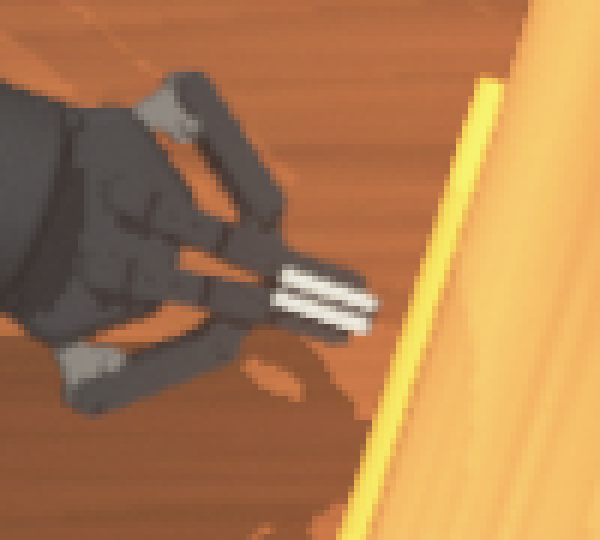

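View pics/n_scene.png

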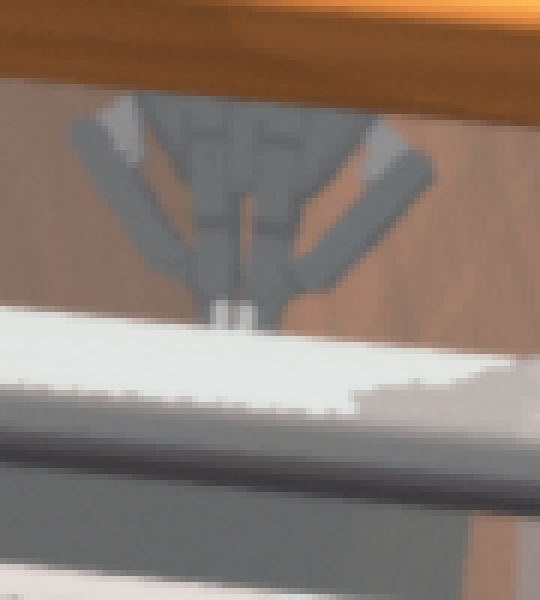

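apply_moves --commands '[[[0,7,3],[0,0,0]],[[0,7,3],[0,0,0]],[[0,3,13],[0,0,0]],[[0,-2,23],[0,0,0]],[[0,-6,32],[0,0,0]],[[0,-6,32],[0,0,0]],[[0,-6,32],[0,0,0]]]'

```text
clock: 5.65
position: [0.5136, -0.0832, 0.0733]
orientation: [-0.078, 0.135, 0.834, -0.529]
force: [0.6, 0.4, -0.3]
grip_width: -0.005
```

```bash
python3 look.py p top wrist; python3 mv.py
```

```text
5.65 [0.204, 0.761, 1.502, -0.912, 1.638, -2.295] [ 0.5136 -0.0832  0.0733] [-0.0779, 0.135, 0.834, -0.5293] [ 0.6  0.4 -0.3]
clock 5.75 pos [ 0.5141 -0.0826  0.0733] hatch o,w,z 0.0385 -0.0007 z axis [-0.272 -0.862 -0.428] x [-0.952  0.307 -0.013] F [ 0.1 -0.2 -0.1] j [ 0.21  0.76  1.5  -0.91  1.64 -2.29]
world up 1mm in tool [-0.0134 -0.9038 -0.4277]
```

View pics/p_wrist.png

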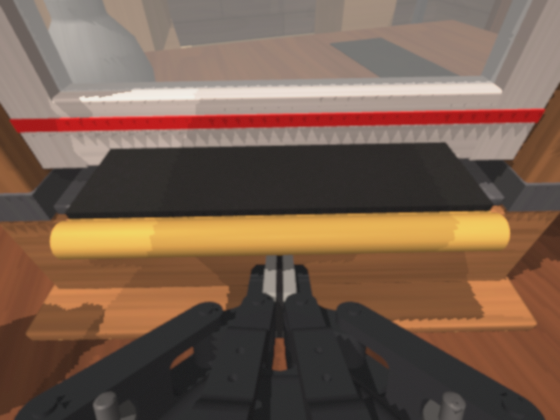

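View pics/p_top.png

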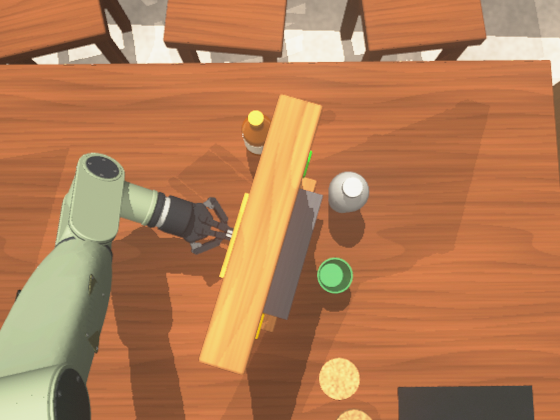

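The fingertips now go beneath the brass nose: the top view shows it covering the pad ends at (233,233), and in the wrist view the tips meet the nose's lower edge at y≈256. I'll check how far in they are.

Run:
```python
from meas import *
F=pickle.load(open("F_p.pkl","rb"));f=F["top"]
im=f["img"][205:265,190:260,::-1];cv2.imwrite("pics/q.png",cv2.resize(im,None,fx=8,fy=8,interpolation=cv2.INTER_NEAREST))
W=F["wrist"];hsv=cv2.cvtColor(W["img"],cv2.COLOR_RGB2HSV)
for u in(150,240,350):
    br=[v for v in range(190,270) if 15<=hsv[v,u][0]<=28 and hsv[v,u][1]>90 and hsv[v,u][2]>120]
    rr=[v for v in range(100,140) if (hsv[v,u][0]<6 or hsv[v,u][0]>170) and hsv[v,u][1]>120]
    print(u,br[0],br[-1],onx(W,(u,br[-1]+.5),.075).round(4),"red",onx(W,(u,(rr[0]+rr[-1])/2),.011).round(4))
```

```text
150 217 256 [0.0561 0.1115] red [0.0657 0.1424]
240 216 254 [0.0164 0.1119] red [0.0186 0.1426]
350 213 252 [-0.0318  0.112 ] red [-0.0388  0.1426]
```

View pics/q.png

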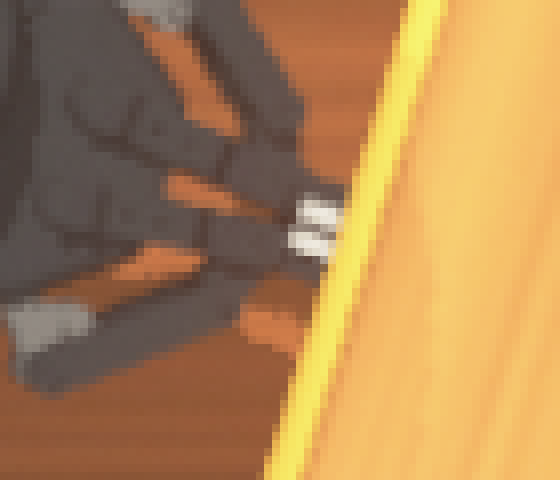

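apply_moves --commands '[[[0,-5,-3],[0,0,0]],[[0,-9,-4],[0,0,0]],[[0,-14,-6],[0,0,0]],[[0,-18,-9],[0,0,0]],[[0,-23,-11],[0,0,0]],[[0,-27,-13],[0,0,0]],[[-1,-32,-15],[0,0,0]],[[-1,-36,-17],[0,0,0]],[[-1,-36,-17],[0,0,0]],[[-1,-36,-17],[0,0,0]]]'

```text
clock: 6.75
position: [0.5145, -0.083, 0.1138]
orientation: [-0.077, 0.135, 0.834, -0.53]
force: [0.5, 1.8, -0.8]
grip_width: 0.001
```

```bash
python3 look.py s wrist scene; python3 mv.py;  python3 - <<'E'
from meas import *
F=pickle.load(open("F_s.pkl","rb"))
W=F["wrist"];hsv=cv2.cvtColor(W["img"],cv2.COLOR_RGB2HSV)
for u in(150,240,350):
    rr=[v for v in range(60,180) if (hsv[v,u][0]<6 or hsv[v,u][0]>170) and hsv[v,u][1]>120]
    if rr: print(u,rr[0],rr[-1],"red",onx(W,(u,(rr[0]+rr[-1])/2),.011).round(4))
E
```

```text
6.75 [0.205, 0.696, 1.507, -0.917, 1.675, -2.342] [ 0.5145 -0.083   0.1138] [-0.0773, 0.1346, 0.8337, -0.53] [ 0.5  1.8 -0.8]
clock 6.85 pos [ 0.5146 -0.0832  0.1136] hatch o,w,z 0.0381 -0.0 z axis [-0.272 -0.863 -0.426] x [-0.952  0.306 -0.014] F [-0.6  0.5 -0.3] j [ 0.2   0.7   1.51 -0.92  1.68 -2.34]
world up 1mm in tool [-0.0137 -0.9046 -0.4261]
150 137 149 red [0.0701 0.1706]
240 135 147 red [0.0205 0.1708]
350 133 145 red [-0.0399  0.1709]
```

View pics/s_wrist.png

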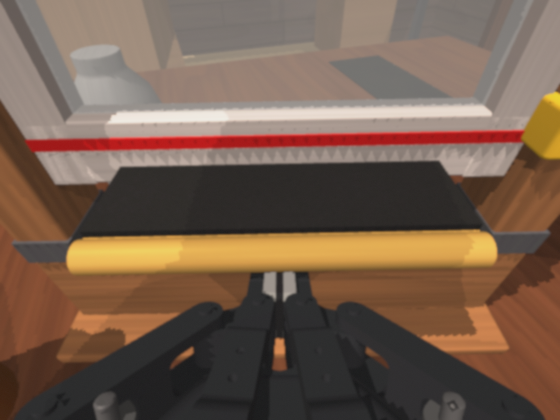

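The window rose by about 28 mm (red line at z≈0.171) with the fingers under the nose and nothing on the rubber. Continuing up in a measured step.

apply_moves --commands '[[[0,-5,-2],[0,0,0]],[[0,-9,-4],[0,0,0]],[[0,-14,-6],[0,0,0]],[[0,-18,-9],[0,0,0]],[[0,-23,-11],[0,0,0]],[[0,-27,-13],[0,0,0]],[[0,-32,-15],[0,0,0]],[[-1,-36,-17],[0,0,0]],[[-1,-41,-19],[0,0,0]],[[-1,-45,-21],[0,0,0]],[[-1,-50,-23],[0,0,0]],[[-1,-54,-25],[0,0,0]],[[-1,-59,-28],[0,0,0]],[[-1,-63,-30],[0,0,0]],[[-1,-63,-30],[0,0,0]],[[-1,-63,-30],[0,0,0]]]'

```text
clock: 8.45
position: [0.5146, -0.0832, 0.1838]
orientation: [-0.077, 0.135, 0.833, -0.53]
force: [-0.2, -1.4, 1.0]
grip_width: -0.001
```

```bash
python3 look.py t wrist scene; python3 mv.py;  python3 - <<'E'
from meas import *
F=pickle.load(open("F_t.pkl","rb"))
W=F["wrist"];hsv=cv2.cvtColor(W["img"],cv2.COLOR_RGB2HSV)
for u in(150,240,350):
    rr=[v for v in range(60,180) if (hsv[v,u][0]<6 or hsv[v,u][0]>170) and hsv[v,u][1]>120]
    if rr: print(u,rr[0],rr[-1],"red",onx(W,(u,(rr[0]+rr[-1])/2),.011).round(4))
E
```

```text
8.45 [0.205, 0.589, 1.503, -0.93, 1.743, -2.431] [ 0.5146 -0.0832  0.1838] [-0.0774, 0.1349, 0.8335, -0.5302] [-0.2 -1.4  1. ]
clock 8.55 pos [ 0.5146 -0.0832  0.1835] hatch o,w,z 0.0381 -0.0001 z axis [-0.272 -0.863 -0.426] x [-0.952  0.307 -0.014] F [-1.7  0.4  0.3] j [ 0.2   0.59  1.5  -0.93  1.74 -2.43]
world up 1mm in tool [-0.0138 -0.9047 -0.4259]
150 137 149 red [0.0701 0.2408]
240 135 147 red [0.0206 0.241 ]
350 133 145 red [-0.0398  0.241 ]
```

View pics/t_wrist.png

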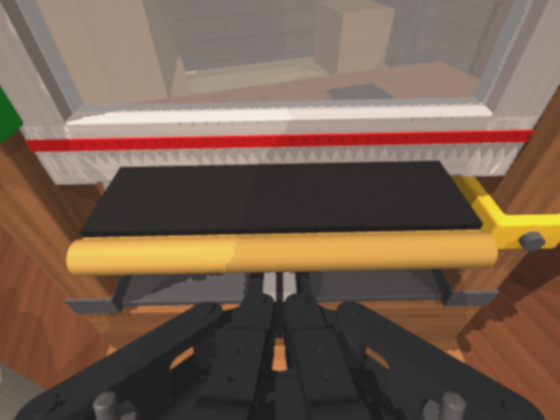

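View pics/t_scene.png

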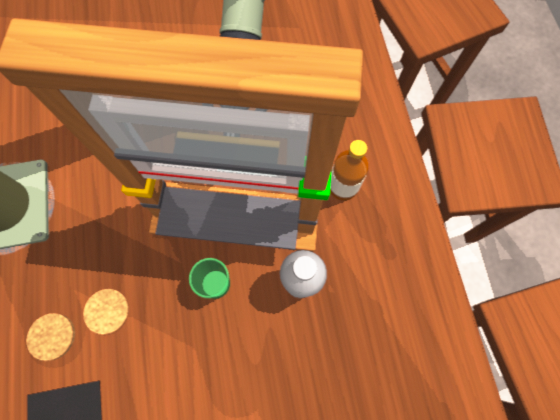

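Run:
```python
from meas import *
F=pickle.load(open("F_t.pkl","rb"));W=F["wrist"]
im=W["img"][60:200,0:120,::-1];cv2.imwrite("pics/u.png",cv2.resize(im,None,fx=4,fy=4,interpolation=cv2.INTER_NEAREST))
b,l=blobs(W,(50,120,40),(75,255,255),20);print(b)
ys,xs=np.where(l==l[int(b[0][1][1]),int(b[0][1][0])]) 
for u in(0,5,10,15,18,20):
    v=ys[xs==u]
    if len(v):print(u,v.min(),v.max(),"bot",onx(W,(u,v.max()+.5),.032).round(4),"top",onx(W,(u,v.min()-.5),.032).round(4))
```

```text
[([0, 88, 22, 55, 659], [7.3, 117.9])]
0 88 142 bot [0.1301 0.2549] top [0.1138 0.2804]
5 96 138 bot [0.1265 0.257 ] top [0.1139 0.2771]
10 104 134 bot [0.1229 0.259 ] top [0.1139 0.2736]
15 112 130 bot [0.1194 0.2609] top [0.114 0.27 ]
18 116 127 bot [0.1172 0.2624] top [0.1138 0.2681]
20 120 125 bot [0.1157 0.2634] top [0.114  0.2662]
```

View pics/u.png

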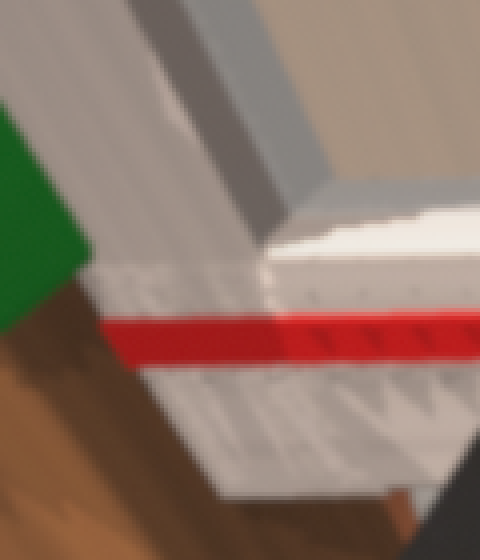

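Run:
```python
from meas import *
F=pickle.load(open("F_t.pkl","rb"));W=F["wrist"]
for wv in(.124,.1265,.129,.132):
  out=[]
  for uv in((0,142.5),(10,134.5),(20,125.5)):
    c,d=ray(W,uv);n=-w  # lateral sign check
    s=(wv-(c[:2]-c0)@w)/(d[:2]@w);X=c+s*d;out.append((((X[:2]-c0)@o).round(4),X[2].round(4)))
  print(wv,out)
```

```text
0.124 [(np.float64(0.038), np.float64(0.2584)), (np.float64(0.0309), np.float64(0.2584)), (np.float64(0.0229), np.float64(0.2587))]
0.1265 [(np.float64(0.0356), np.float64(0.257)), (np.float64(0.0283), np.float64(0.257)), (np.float64(0.0202), np.float64(0.2573))]
0.129 [(np.float64(0.0331), np.float64(0.2556)), (np.float64(0.0257), np.float64(0.2555)), (np.float64(0.0174), np.float64(0.2559))]
0.132 [(np.float64(0.0302), np.float64(0.2539)), (np.float64(0.0226), np.float64(0.2539)), (np.float64(0.0141), np.float64(0.2542))]
```

From this view the green clip's underside is at z≈0.2555, which puts its centre at about 0.267; the far view gave 0.264–0.266. The red line is at 0.241, so I'll raise it 26 mm more.

apply_moves --commands '[[[0,-4,-2],[0,0,0]],[[0,-8,-4],[0,0,0]],[[0,-12,-6],[0,0,0]],[[0,-16,-8],[0,0,0]],[[0,-19,-9],[0,0,0]],[[0,-22,-10],[0,0,0]],[[0,-23.5,-11],[0,0,0]],[[0,-23.5,-11],[0,0,0]],[[0,-23.5,-11],[0,0,0]]]'

```text
clock: 9.45
position: [0.5143, -0.0826, 0.2093]
orientation: [-0.077, 0.135, 0.834, -0.53]
force: [-0.7, 0.9, -0.4]
grip_width: 0.004
```

```bash
python3 look.py v wrist scene; python3 mv.py .0381 0 .185 .18 0 .185;  python3 - <<'E'
from meas import *
F=pickle.load(open("F_v.pkl","rb"))
W=F["wrist"];hsv=cv2.cvtColor(W["img"],cv2.COLOR_RGB2HSV)
for u in(150,240,350):
    rr=[v for v in range(60,180) if (hsv[v,u][0]<6 or hsv[v,u][0]>170) and hsv[v,u][1]>120]
    if rr: print(u,rr[0],rr[-1],"red",onx(W,(u,(rr[0]+rr[-1])/2),.011).round(4))
E
```

```text
9.45 [0.206, 0.553, 1.497, -0.935, 1.768, -2.466] [ 0.5143 -0.0826  0.2093] [-0.0773, 0.1346, 0.8338, -0.5298] [-0.7  0.9 -0.4]
clock 9.55 pos [ 0.5143 -0.0827  0.2092] hatch o,w,z 0.0385 -0.0004 z axis [-0.272 -0.863 -0.427] x [-0.952  0.306 -0.014] F [-0.7  1.8 -0.6] j [ 0.21  0.55  1.5  -0.94  1.77 -2.47]
to [0.0381, 0.0, 0.185] tool mm [-0.1 21.7 10.7]
to [0.18, 0.0, 0.185] tool mm [   1.2   82.3 -117.7]
world up 1mm in tool [-0.0136 -0.9043 -0.4267]
150 137 149 red [0.07   0.2659]
240 135 147 red [0.0202 0.2662]
350 133 145 red [-0.0403  0.2663]
```

View pics/v_wrist.png

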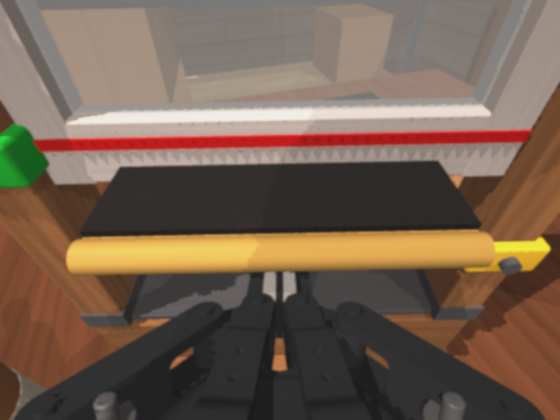

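The red line, at z≈0.266, runs into the middle of the green clip's inner face at (20–47, 125–185). Now lower the fingers and back out.

apply_moves --commands '[[[0,7,3],[0,0,0]],[[0,14,7],[0,0,0]],[[0,22,11],[0,0,0]],[[0,22,11],[0,0,0]],[[0,33,-14],[0,0,0]],[[0,48,-45],[0,0,0]],[[1,65,-80],[0,0,0]],[[1,82,-118],[0,0,0]],[[1,82,-160],[0,0,0]],[[1,82,-200],[0,0,0]],[[1,82,-200],[0,0,0]],[[1,82,-200],[0,0,0]]]'

```text
clock: 10.75
position: [0.5795, 0.1239, 0.2199]
orientation: [-0.077, 0.134, 0.834, -0.529]
force: [-0.1, -0.4, -0.9]
grip_width: -0.002
```

```bash
python3 look.py w wrist scene top; python3 mv.py; python3 meas.py w
python3 - <<'E'
from h import *
f=pickle.load(open("F_w.pkl","rb"))["wrist"]
im=f["img"][0:180,80:480,::-1];cv2.imwrite("pics/x.png",cv2.resize(im,None,fx=2,fy=2,interpolation=cv2.INTER_NEAREST))
E
```

```text
10.75 [0.451, 0.822, 1.021, -0.85, 2.073, -2.484] [0.5795 0.1239 0.2199] [-0.077, 0.1341, 0.8342, -0.5294] [-0.1 -0.4 -0.9]
clock 10.9 pos [0.5785 0.1218 0.2191] hatch o,w,z 0.2529 -0.0001 z axis [-0.274 -0.862 -0.426] x [-0.951  0.308 -0.011] F [-0.  -0.1 -0.4] j [ 0.45  0.82  1.03 -0.85  2.07 -2.48]
world up 1mm in tool [-0.0109 -0.9049 -0.4256]
green [102, 34, 56, 32, 1223] [131.2, 50.5] off .032: [0.1508 0.2688] off .011: [0.16   0.2629] off .08 [0.1297 0.2823]
yellow [253, 77, 41, 2, 42] [273.1, 77.9] off .032: [0.0051 0.2386] off .011: [0.0054 0.2309] off .08 [0.0043 0.2562]
yellow [187, 77, 185, 11, 531] [302.6, 82.5] off .032: [-0.0275  0.233 ] off .011: [-0.0291  0.225 ] off .08 [-0.0238  0.2515]
yellow [203, 78, 36, 2, 38] [220.6, 78.9] off .032: [0.0628 0.2385] off .011: [0.0667 0.2308] off .08 [0.054  0.2562]
yellow [496, 84, 64, 30, 196] [527.8, 97.5] off .032: [-0.2884  0.2114] off .011: [-0.306  0.202] off .08 [-0.2483  0.2328]
yellow [376, 93, 53, 40, 1087] [398.3, 116.4] off .032: [-0.1443  0.1907] off .011: [-0.153  0.18 ] off .08 [-0.1243  0.215 ]
yellow [42, 138, 30, 15, 202] [58.5, 144.1] off .032: [0.2812 0.1606] off .011: [0.2984 0.1482] off .08 [0.242  0.1891]
red0 [158, 40, 246, 9, 927] [280.5, 44.0] off .032: [-0.0034  0.2724] off .011: [-0.0036  0.2667] off .08 [-0.003   0.2853]
```

View pics/w_wrist.png

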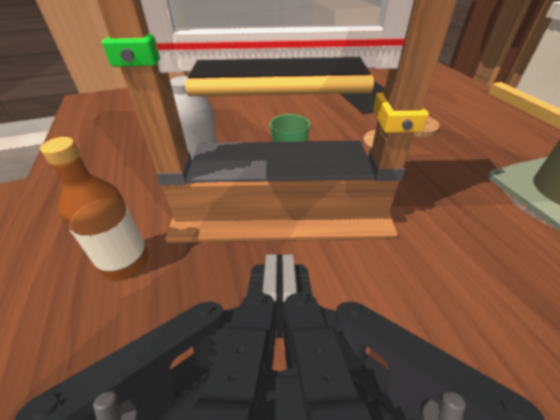

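View pics/w_scene.png

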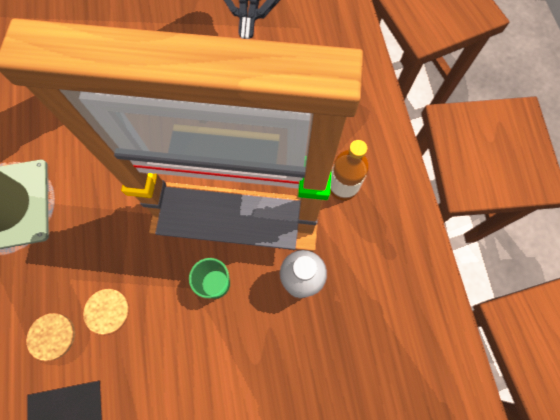

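Seen from the front, the red line (y≈44, z≈0.267) is level with the green clip (y 34–66), and the hand is about 0.2 m clear. The shaker, bottle and tumbler sit at the same pixels in the scene view as before. One last check, then hand in.

Run:
```python
from bench import r
from meas import *
F=pickle.load(open("F_w.pkl","rb"));W=F["wrist"]
for p in((127,55),(112,66),(155,64.5)): print("clip",onx(W,p,.032).round(4))
a=pickle.load(open("F0.pkl","rb"))["scene"]["img"].astype(int);b=F["scene"]["img"].astype(int)
for n,(x0,y0,x1,y1) in dict(tumbler=(188,258,232,300),shaker=(278,248,330,298),bottle=(345,138,368,160)).items(): print(n,np.abs(a-b)[y0:y1,x0:x1].mean().round(2))
print(r.observe()["force"].round(1)); r.job_done()
```

```text
clip [0.1567 0.2646]
clip [0.1765 0.254 ]
clip [0.1303 0.2547]
tumbler 1.37
shaker 1.28
bottle 1.49
[-0.  -0.1 -0.4]
the job is handed in; nothing more can be done
```

I pushed the window up with the closed fingertips under the brass nose, from a red-line height of about 0.142 m to about 0.2665 m. I then lowered the hand, backed it about 0.2 m clear and handed the job in at about 11 s.

**Last checks:**
- **Height:** the green clip's centre measures 0.265–0.268 m in the wrist views, so the line is within about 2–3 mm of it, against an allowed 13 mm.
- **Loose items:** the shaker, bottle and tumbler show no change in the scene picture.
- **Contact:** the force on the tool was about zero. Nothing touched the rubber top in any view, though I had no direct reading of force on it.

**What disagreed:**
- **Fingertip position:** the stated fingertip offset (8 mm ahead of the TCP) did not match the pictures. They put the tips about 30 mm behind the reported TCP, so I corrected the approach from the images before pushing.
- **Scene camera:** its steep first view put the clip's centre nearer 0.275 m. I trusted the closer wrist views; the line would be inside the clip by either estimate.

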